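Tighten the ratchet clamp on a printed divider

ROBOT

A 6-joint arm with a two-finger parallel gripper is mounted at the origin on the work surface. World frame = base frame: x ahead of the robot, y to its left, z up, the work surface at z = 0. Lengths are in m, angles in rad, forces in N, time in s.
With the tool pointing down it reaches from about 0.35 to 0.85 m from the base axis. Payload 8.1 kg.
Tool frame: the origin (TCP) lies on the centre line of the jaws, within the pads' length; the fingertips stand 14 mm ahead of it and the grasp point (between the pads) lies 5 mm behind it (bot.nose_length is the distance from the TCP to the fingertips, in m); z points along the fingers, y is the line along which they close (so a half turn about z gives the same grasp; the last joint's range is limited). The gripper opens to 93 mm and grips with 3 to 60 N. Pads are 15 mm wide; open, the fingers measure 128 mm over their backs; the gripper's body (75 mm by 188 mm) begins 65 mm behind the grasp point.
Start: joints at [1.24, 0.13, 1.488, -0, 1.523, -0.085], TCP at [0.146, 0.582, 0.233] pointing down, gripper open.
Joint ranges: [-2.96, 2.96], [-0.89, 2.26], [0.02, 2.5], [-1.34, 4.48], [0, 2.73], [-2.66, 2.66]. Speed limits (rad/s): [2.39, 2.39, 2.79, 3.14, 3.14, 3.14].

INTERFACE

Orientations are given as a rotation vector (axis times angle).
In Python, from station import bot, viewer, job gives the robot as it stands. The module is installed in compiled form; this text tells all that it offers.
- The arm moves only by the tool carry_out, never from a script. Its argument "rows" is a list of rows, each a list of 3 entries, a list of its own where there are three numbers: the turn, a rotation vector about the tool's x, y, z in degrees, then the shift along the tool's x, y, z in m, then the finger opening in m, from 0 to 0.093. A call has 1 to 5 rows; each row shifts and turns the commanded pose from where the row before left it, along the tool's axes as they then stand; what a row does not reach is not made up. A row lasts 1/8 s, in which the tool goes at most 62.5 mm and 10.7 degrees, less where a joint would pass 70% of its speed; a pose out of reach is approached as far as the arm can. A call is refused whole if a number of a shift passes 0.0625 or a number of a turn 10.7, either way. A call with a gripper value outside its range is refused whole. The fingers move at their own pace and stop on an object; the grip force is fixed at half the most. Time passes only in rows, so rows that do not move let the fingers close. It gives the time, the measured TCP pose, the force, the opening and the grip force at its end, in the units of the state.
- bot.get_obs(): the state, without advancing time (a new reading comes with each control period).
- viewer.capture(name): name is "scene" or "side" or "wrist"; returns a dict with "pixels" (384x512x3 uint8, red, green, blue), "vfov" (degrees; the focal length in pixels is half the picture's height over the tangent of half this angle, whatever the lens; pixels are square), "cx", "cy" (the principal point, pixels), "R" (3x3) and "t" (3): a world point X has camera coordinates R X + t; the wrist camera has in their place "T_tool_cam" (4x4, takes a point from camera to tool coordinates, whose origin is the TCP and whose axes are the flange's). Camera axes: x right, y down, z forward; pixel columns grow to the right and rows downward; lengths in m; the calibration is good to about 2 mm. A picture is of the moment at which its call begins: read the wrist's pose just before it. There is no depth.
- job.job_done(): hands the job in; it is judged then, once.
The state is a dict: "time": time; "q": joint angles; "joint_velocities": joint speeds; "effort": joint torques, N m; "ee_pos": TCP position; "orientation": TCP orientation; "contact_force": force on the tool from outside, world axes, zero at the start; "torque": the same for the moment, N m; "finger_gap": opening from 0.0 (shut) to 1.0 (fully open); "grasp_force": force on a finger pad.
Only numpy, scipy, OpenCV 4.12 (cv2) and the standard library are available. Lean on these libraries where they do the work, as an engineer would, in place of code of your own. Each camera call takes 0.05 s, during which the arm holds its last target. There are 200 camera calls.

TASK

Two bench clamps with torque-limiting knobs stand on the workbench: tighten the one that holds the black printed slot divider. Turn its knob clockwise until the screw is fully home and the knob slips with one click, then stop before it clicks a second time and let go. Leave the clamp on the plain wooden block as it is.

Things in the scene. Friction and masses are not known exactly. Their poses are not given: they have to be found in the camera images.
- knob (a point): Grip point on the upright axis of the round black knob (40 mm across, 34 high; 22 mm above its underside, 124 above the table) of the fixed clamp that holds the black slotted divider (90 x 120 x 30 mm, open pockets). All else within 90 mm is below 102 mm: steel arm 30 mm wide, its column away from the robot, and brass index pin 58 mm from the axis. A steel line on the knob starts over the pointer.
- screw (a joint): Angle of that clamp's screw, rad, growing clockwise seen from above. Starts at 1.05 to 1.75; fully home on a hard stop at 2.0. A steel pointer on it, 48 mm long, 92 to 100 mm above the table, under the knob, then points at the brass pin on the arm, so its angle from the pin is the turn left to go. Takes 0.12 N m; stays where left.
- ratchet (a joint): Angle the knob has slipped clockwise on its screw (knob line ahead of pointer), rad; 0 at the start. Knob and screw turn together until the screw is home; then the knob slips at up to 0.35 N m, a click every 0.52 rad (30 degrees): the first is passed at 0.26, the second at 0.79. Let go, it stays or settles towards the click; turning back only loosens the screw.
- spare_pointer (a point): Point on the steel pointer, 45 mm out from the knob axis and 96 mm above the table, of the other clamp, of the same make, which holds a plain solid pine block (90 x 120 x 30 mm). It turns with that clamp's screw and is to stay put.
Not all that is in view belongs to the job. What is shaped like the part that bears knob but blue, purple or turquoise is not meant.

How it is judged:
At the end, for the whole second after the job is handed in: The screw of the divider's clamp is home (screw angle over 1.83 of 2.0 rad), its knob has slipped past exactly one click (ratchet between 0.27 and 0.79 rad), all is at rest, and the other clamp's pointer is within 10 mm of where it was (value of joint screw above 1.83 rad and value of joint ratchet between 0.27 and 0.79 rad and velocity of joint each of ratchet, screw below 0.1 rad/s and distance of spare_pointer from where it was at the start of the episode below 0.01 m); the robot touches nothing.
It fails at once if the knob is turned on to a second click (value of joint ratchet above 0.8 rad).
It fails at once if the other clamp's screw is turned (distance of spare_pointer from where it was at the start of the episode above 0.012 m).
It also fails if it takes over 35 s, if anything falls off the work surface, if the arm or the gripper's body presses on something with over 40 N, if the wrist force passes 120 N, or if a joint passes its speed limit or range.

## Working session

There is one attempt and no reset: what is moved stays moved. The work goes in short steps, Python scripts to look and compute and a tool call to move; the robot and the scene stay as the last step left them, time stands still between calls to the robot, and variables do not carry over. Pictures are saved under pics/ and viewed, at most 10 in all, crops included, and the job is handed in when it is done.

Besides the shell and the picture viewer there is one more tool, called after "Request:" as name(argument=value, ...) on one line, values as JSON. carry_out: Moves the arm, as the interface text tells. Its arguments: {"type":"object","properties":{"rows":{"type":"array","items":{"type":"array"}}},"required":["rows"]}

```bash
mkdir -p pics
cat > h.py <<'E'
import numpy as np, cv2
from station import bot, viewer, job
from scipy.spatial.transform import Rotation as Ro
def snap(n,f):
    c=viewer.capture(n); cv2.imwrite(f'pics/{f}.png',cv2.cvtColor(c['pixels'],cv2.COLOR_RGB2BGR)); return c
def ray(c,u,v):
    f=192/np.tan(np.radians(c['vfov'])/2); d=np.array([(u-c['cx'])/f,(v-c['cy'])/f,1.])
    R=np.array(c['R']);t=np.array(c['t']); return -R.T@t, R.T@d
def atz(c,u,v,z):
    o,d=ray(c,u,v); return o+d*(z-o[2])/d[2]
E
python3 - <<'E'
from h import *
import pickle
a=snap('scene','scene');b=snap('side','side')
pickle.dump((a,b),open('cams.pkl','wb'))
for c in(a,b):print({k:np.round(v,3).tolist() for k,v in c.items() if k!='pixels'})
o=bot.get_obs();print(o)
im=np.hstack([cv2.imread('pics/scene.png'),cv2.imread('pics/side.png')])
E
```

```text
{'vfov': 44.869, 'cx': 259.47, 'cy': 187.303, 'R': [[0.562, 0.827, -0.012], [0.473, -0.334, -0.815], [-0.678, 0.452, -0.579]], 't': [-0.118, -0.174, 1.7]}
{'vfov': 44.182, 'cx': 261.602, 'cy': 191.213, 'R': [[0.693, -0.721, -0.001], [-0.506, -0.486, -0.713], [0.513, 0.494, -0.701]], 't': [-0.409, 0.222, 1.581]}
{'time': 0.1, 'q': array([ 1.23957573e+00,  1.31087911e-01,  1.48917234e+00,  4.97947777e-06,
        1.52301476e+00, -8.54090063e-02]), 'joint_velocities': array([ 0.00176802,  0.0002038 , -0.00084082, -0.00111966, -0.00038643,
        0.00132999]), 'effort': array([ 7.86134660e-04, -5.61340964e+01, -4.93094230e+01,  7.69812497e-02,
        2.92516494e-02, -1.24365956e-04]), 'ee_pos': array([0.1458256 , 0.58149651, 0.23168991]), 'orientation': array([-3.85105557e-01, -3.11754308e+00,  2.58359821e-03]), 'contact_force': array([ 0.45624439, -0.74223604,  0.25758928]), 'torque': array([ 0.01551943, -0.00394164,  0.01532302]), 'grasp_force': 0.0, 'finger_gap': 1.0010222347764341}
```

View pics/scene.png

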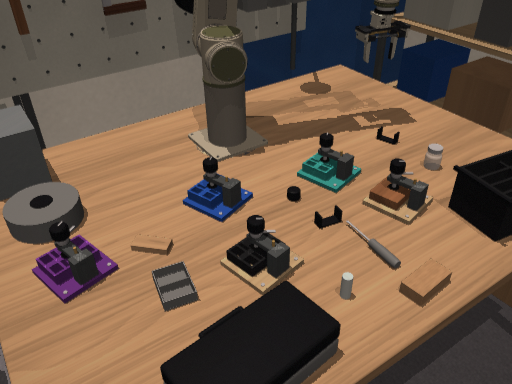

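View pics/side.png

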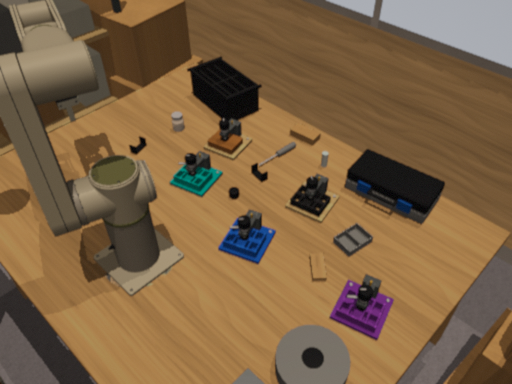

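The scene view shows the divider's clamp on the wooden base, with its knob at about (256,223). The side view has it at about (315,185). The pine-block clamp's knob is at scene (398,166). The blue, purple and turquoise clamps are decoys. I'll enlarge both views next.

Run:
```python
from h import *
a=cv2.imread('pics/scene.png')[205:285,215:315];b=cv2.imread('pics/side.png')[160:240,275:375]
f=lambda x:cv2.resize(cv2.convertScaleAbs(x,alpha=1.6,beta=15),(400,320),interpolation=cv2.INTER_CUBIC)
f2=lambda x:cv2.resize(cv2.convertScaleAbs(x,alpha=1.6,beta=15),(400,320),interpolation=cv2.INTER_CUBIC)
cv2.imwrite('pics/crop1.png',np.hstack([f(a),f2(b)]))
```

```text
(no output)
```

View pics/crop1.png

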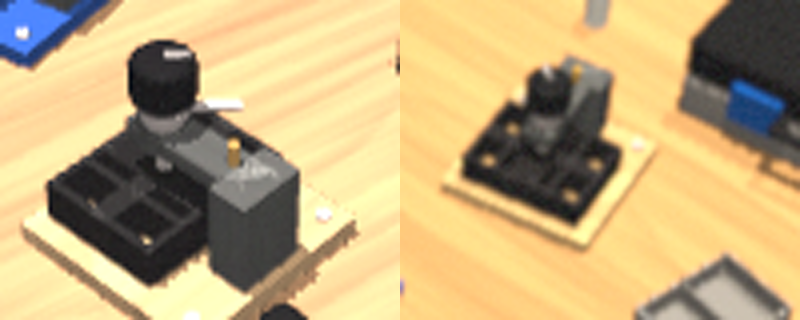

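Run:
```python
from h import *
import pickle
a,b=pickle.load(open('cams.pkl','rb'))
A=atz(a,255.6,218.8,.136);B=atz(b,312,179.2,.136);print('top',A,B)
C=atz(a,255.7,224.5,.119);B2=atz(b,312.2,183,.119);print('mid',C,B2)
o1,d1=ray(a,273.5,240.7);o2,d2=ray(b,319.2,178)
s=np.linalg.lstsq(np.c_[d1,-d2],o2-o1,rcond=None)[0];P=o1+d1*s[0];print('pin',P,o2+d2*s[1])
T=atz(a,275.7,231.2,.096);print('tip',T,np.linalg.norm((T-A)[:2]))
k=(A+B+C+B2)/4
for X in(P,T):print(np.degrees(np.arctan2(*(X-k)[1::-1])),np.linalg.norm((X-k)[:2]))
o=bot.get_obs();R=Ro.from_rotvec(o['orientation']).as_matrix();print(R.round(3));print(k,'tool delta',R.T@(np.r_[k[:2],.3]-o['ee_pos']))
w=viewer.capture('wrist');print(w['T_tool_cam'],w['vfov'],w['cx'],w['cy'])
```

```text
top [ 0.5787901  -0.25942585  0.136     ] [ 0.57685137 -0.25754408  0.136     ]
mid [ 0.57947143 -0.25994264  0.119     ] [ 0.5771262  -0.25985694  0.119     ]
pin [ 0.63348666 -0.24576513  0.09933281] [ 0.63343726 -0.24825104  0.09775629]
tip [ 0.6055411  -0.21913905  0.096     ] 0.048359516326199586
13.617645768513741 0.057030089715480604
55.54526577165363 0.04857460572231755
[[-0.97   0.243 -0.001]
 [ 0.243  0.97  -0.002]
 [ 0.    -0.002 -1.   ]]
[ 0.57805977 -0.25919238  0.1275    ] tool delta [-0.62380764 -0.71034989 -0.0672124 ]
[[-7.81731871e-04 -9.58923794e-01 -2.83662734e-01  7.87653958e-02]
 [ 9.99999567e-01 -6.06375296e-04 -7.05992749e-04 -7.92969055e-04]
 [ 5.04987171e-04 -2.83663164e-01  9.58923852e-01 -1.51657728e-01]
 [ 0.00000000e+00  0.00000000e+00  0.00000000e+00  1.00000000e+00]] 67.1829297965251 251.6509085232 195.6245565201671
```

The knob axis is at about (0.578, -0.259). The pin lies at about 13° and the pointer at about 55°, so about 0.73 rad is left to home. I'll cross over with the tool's yaw kept, which leaves wrist range for the turn.

Request:
carry_out(rows=[[[0,0,0],[-0.035,-0.0395,0],0.093],[[0,0,0],[-0.035,-0.0395,0],0.093],[[0,0,0],[-0.035,-0.0395,0],0.093],[[0,0,0],[-0.035,-0.0395,0],0.093],[[0,0,0],[-0.035,-0.0395,0],0.093]])

```text
time: 0.78
ee_pos: [0.268, 0.3462, 0.2324]
orientation: [0.385, 3.118, -0.0]
contact_force: [0.8, 0.6, 0.2]
finger_gap: 1.001
grasp_force: 0.0
```

Request:
carry_out(rows=[[[0,0,0],[-0.035,-0.0395,0],0.093],[[0,0,0],[-0.035,-0.0395,0],0.093],[[0,0,0],[-0.035,-0.0395,0],0.093],[[0,0,0],[-0.035,-0.0395,0],0.093],[[0,0,0],[-0.035,-0.0395,0],0.093]])

```text
time: 1.4
ee_pos: [0.3898, 0.1121, 0.2326]
orientation: [0.385, 3.118, 0.0]
contact_force: [1.6, 1.4, 0.6]
finger_gap: 1.001
grasp_force: 0.0
```

Request:
carry_out(rows=[[[0,0,0],[-0.035,-0.0395,0],0.093],[[0,0,0],[-0.035,-0.0395,0],0.093],[[0,0,0],[-0.035,-0.0395,0],0.093],[[0,0,0],[-0.035,-0.0395,0],0.093],[[0,0,0],[0,0,0],0.093]])

```text
time: 2.02
ee_pos: [0.4872, -0.0766, 0.2319]
orientation: [-0.391, -3.116, 0.001]
contact_force: [-0.6, 0.6, -0.2]
finger_gap: 0.999
grasp_force: 0.0
```

Request:
carry_out(rows=[[[0,0,0],[-0.033,-0.0388,0],0.093],[[0,0,0],[-0.033,-0.0388,0],0.093],[[0,0,0],[-0.033,-0.0388,0],0.093],[[0,0,0],[-0.033,-0.0388,0],0.093],[[0,0,0],[0,0,0],0.093]])

```text
time: 2.65
ee_pos: [0.577, -0.2581, 0.2308]
orientation: [-0.388, -3.115, -0.001]
contact_force: [0.0, 0.9, -0.3]
finger_gap: 0.997
grasp_force: 0.0
```

```bash
cat >> h.py <<'E'
def wsnap(f):
    o=bot.get_obs(); w=snap('wrist',f); T=np.array(w['T_tool_cam'])
    Rt=Ro.from_rotvec(o['orientation']).as_matrix(); W=np.eye(4);W[:3,:3]=Rt;W[:3,3]=o['ee_pos']
    M=np.linalg.inv(W@T); w['R']=M[:3,:3];w['t']=M[:3,3]; return o,w
E
python3 - <<'E'
from h import *
import pickle
o,w=wsnap('w1');pickle.dump((o,w),open('w1.pkl','wb'));print(o['ee_pos'],o['q'])
im=cv2.imread('pics/w1.png');cv2.imwrite('pics/w1b.png',cv2.resize(cv2.convertScaleAbs(im,alpha=1.5,beta=15),(768,576)))
E
```

```text
[ 0.57695766 -0.25808476  0.23075697] [-5.01527232e-01  2.19794910e-01  1.39177649e+00 -3.31122691e-04
  1.53255393e+00 -1.82420899e+00]
```

View pics/w1b.png

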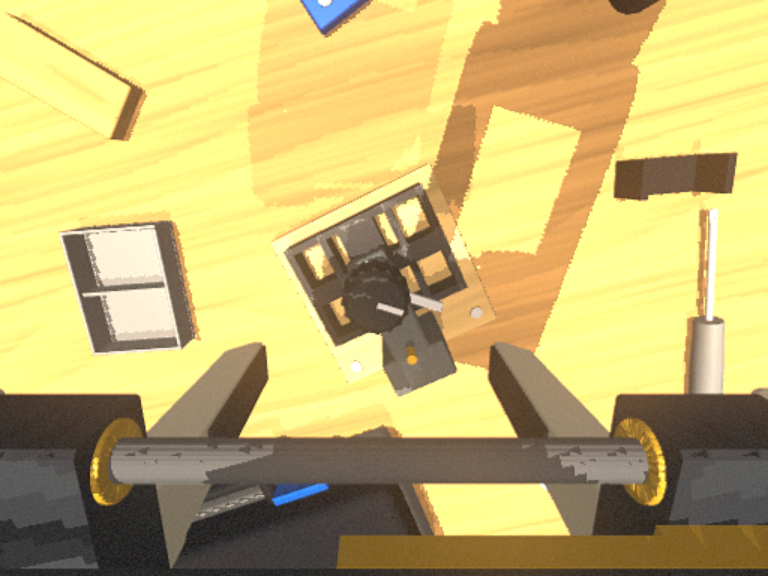

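The knob is at about (377,300) in the 1.5x view, the pointer tip at (441,306) and the pin top at (411,358).

Run:
```python
from h import *
import pickle
o,w=pickle.load(open('w1.pkl','rb'))
g=lambda u,v,z:atz(w,u/1.5,v/1.5,z)
im=cv2.resize(cv2.imread('pics/w1.png')[160:260,210:310],(800,800),interpolation=cv2.INTER_CUBIC)[100:700]
k=np.array([.578,-.2592])
# project predicted knob rings
f=192/np.tan(np.radians(w['vfov'])/2)
def proj(X):
    c=w['R']@X+w['t'];return np.array([f*c[0]/c[2]+w['cx'],f*c[1]/c[2]+w['cy']])
for z in(.136,.102):
  pts=np.array([(proj(np.array([k[0]+.02*np.cos(t),k[1]+.02*np.sin(t),z]))-[210,160])*8-[0,100] for t in np.linspace(0,6.28,40)])
  cv2.polylines(im,[pts.astype(int)],True,(0,255,0) if z>.12 else (0,0,255),1)
for z in (.136,.124,.102): print(proj(np.r_[k,z])*1.5)
P=g(411,358,.099);T=g(441,306,.096)
for X in(P,T):d=X[:2]-k;print(X,np.degrees(np.arctan2(d[1],d[0])),np.hypot(*d))
cv2.imwrite('pics/w1c.png',cv2.convertScaleAbs(im,alpha=1.7,beta=20))
```

```text
[377.68552895 305.30415288]
[377.68028709 299.39086265]
[377.67175196 289.76246673]
[ 0.63366959 -0.248834    0.099     ] 10.548002635849805 0.05662647548936469
[ 0.60184929 -0.2198673   0.096     ] 58.769568598222314 0.04599836557994921
```

View pics/w1c.png

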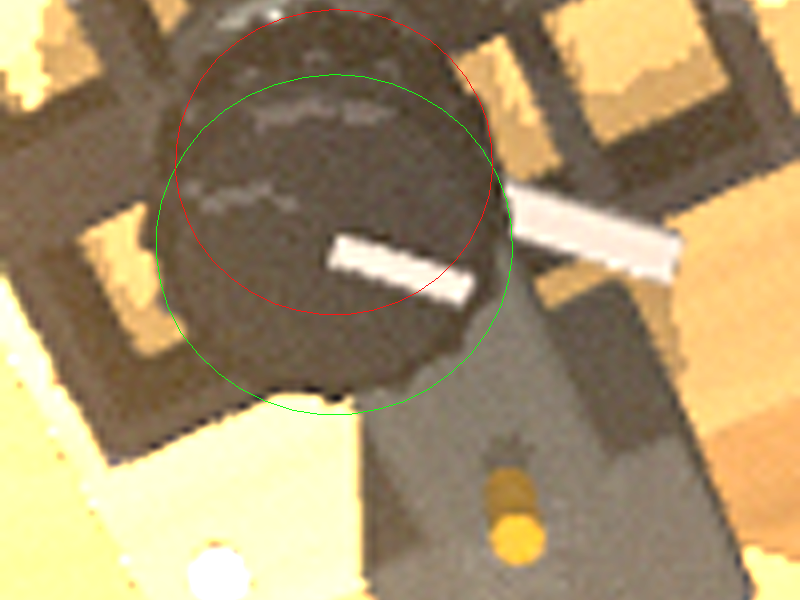

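The top circle sits about 1 mm further left and 1.3 mm further up than predicted, so the axis is about (0.5765, -0.260). Turn to home is about 46°, so I'm aiming for about 76° in all. I'll descend now.

Request:
carry_out(rows=[[[0,0,0],[0,-0.002,0.03],0.093],[[0,0,0],[0,0,0.035],0.093],[[0,0,0],[0,0,0.03],0.093],[[0,0,0],[0,0,0.015],0.093],[[0,0,0],[0,0,0],0.093]])

```text
time: 3.32
ee_pos: [0.5758, -0.2569, 0.122]
orientation: [-0.383, -3.116, -0.001]
contact_force: [0.1, -0.1, 0.0]
finger_gap: 1.001
grasp_force: 0.0
```

Request:
carry_out(rows=[[[0,0,0],[0,0,0],0.03],[[0,0,0],[0,0,0],0.03],[[0,0,0],[0,0,0],0.03],[[0,0,0],[0,0,0],0.03],[[0,0,0],[0,0,0],0.03]])

```text
time: 3.95
ee_pos: [0.5765, -0.2583, 0.1227]
orientation: [0.385, 3.118, -0.0]
contact_force: [1.0, -0.1, 0.1]
finger_gap: 0.514
grasp_force: 0.0
```

Request:
carry_out(rows=[[[0,0,0],[0,0,0.002],0.03],[[0,0,0],[0,0,0],0.03],[[0,0,0],[0,0,0],0.03],[[0,0,0],[0,0,0],0.03]])

```text
time: 4.45
ee_pos: [0.5765, -0.2592, 0.1217]
orientation: [0.386, 3.117, -0.002]
contact_force: [-3.1, -1.8, 6.0]
finger_gap: 0.423
grasp_force: 30.0
```

Request:
carry_out(rows=[[[0,0,8],[0,0,0],0.03],[[0,0,8],[0,0,0],0.03],[[0,0,8],[0,0,0],0.03],[[0,0,8],[0,0,0],0.03],[[0,0,0],[0,0,0],0.03]])

```text
time: 5.08
ee_pos: [0.5766, -0.2591, 0.1217]
orientation: [1.233, 2.888, -0.002]
contact_force: [-3.2, -1.7, 5.3]
finger_gap: 0.429
grasp_force: 30.0
```

```bash
cat > s.py <<'E'
from h import *
o=bot.get_obs();y=Ro.from_rotvec(o['orientation']).as_matrix()[:,1];print(o['torque'],o['contact_force'],o['finger_gap'],o['grasp_force'],'yaw',np.degrees(np.arctan2(y[1],y[0])),o['ee_pos'],o['q'][5])
E
python3 s.py
```

```text
[-0.35177905  0.63877765 -0.13271098] [-3.22512096 -1.73817836  5.34551223] 0.4288820713148837 30.002253218845 yaw 43.773713106334434 [ 0.5765578  -0.25905063  0.12166852] -1.2665814104122213
```

Request:
carry_out(rows=[[[0,0,8],[0,0,0],0.03],[[0,0,4],[0,0,0],0.03],[[0,0,0],[0,0,0],0.03]])

```text
time: 5.45
ee_pos: [0.5766, -0.259, 0.1217]
orientation: [1.526, 2.744, -0.001]
contact_force: [-1.8, -0.9, 6.9]
finger_gap: 0.431
grasp_force: 30.0
```

```bash
python3 s.py
```

```text
[-0.29251764  0.49968515 -0.12617016] [-1.81066901 -0.93603554  6.85677717] 0.4310228774454949 30.00181952782441 yaw 31.835234773215642 [ 0.57663062 -0.25902884  0.12168511] -1.058206894238776
```

Request:
carry_out(rows=[[[0,0,4],[0,0,0],0.03],[[0,0,4],[0,0,0],0.03],[[0,0,0],[0,0,0],0.03]])

```text
time: 5.82
ee_pos: [0.5767, -0.259, 0.1217]
orientation: [1.714, 2.631, -0.001]
contact_force: [-2.8, -1.7, 5.3]
finger_gap: 0.423
grasp_force: 30.0
```

```bash
python3 s.py
```

```text
[-0.30164179  0.51350528  0.07611628] [-2.81028344 -1.73609581  5.31080359] 0.4226407805835996 30.001672877042438 yaw 23.853914967044798 [ 0.5766554  -0.25899162  0.12170232] -0.9187960101097113
```

Request:
carry_out(rows=[[[0,0,4],[0,0,0],0.03],[[0,0,4],[0,0,0],0.03],[[0,0,0],[0,0,0],0.03]])

```text
time: 6.2
ee_pos: [0.5767, -0.259, 0.1217]
orientation: [1.893, 2.505, -0.001]
contact_force: [-1.2, -1.0, 6.4]
finger_gap: 0.426
grasp_force: 30.0
```

```bash
python3 s.py
```

```text
[-0.3102336   0.56669292 -0.10481464] [-1.17804521 -1.01175242  6.35912876] 0.4256161951133411 30.001678595181147 yaw 15.846113644395606 [ 0.57670316 -0.25897719  0.12169639] -0.7790406392063082
```

Run:
```python
from h import *
import pickle
o,w=wsnap('w2');pickle.dump((o,w),open('w2.pkl','wb'));print(o['torque'],bot.get_obs()['torque'])
f=192/np.tan(np.radians(w['vfov'])/2)
c=w['R']@np.array([.5765,-.26,.12])+w['t'];u=int(f*c[0]/c[2]+w['cx']);v=int(f*c[1]/c[2]+w['cy']);print(u,v)
x0,y0=u-100,max(0,min(v-75,384-150));print(x0,y0)
im=cv2.imread('pics/w2.png')[y0:y0+150,x0:x0+200]
cv2.imwrite('pics/w2c.png',cv2.resize(cv2.convertScaleAbs(im,alpha=1.7,beta=20),(800,600),interpolation=cv2.INTER_CUBIC))
```

```text
[-0.3102336   0.56669292 -0.10481464] [-0.30310005  0.55707741 -0.11075498]
251 250
151 175
```

View pics/w2c.png

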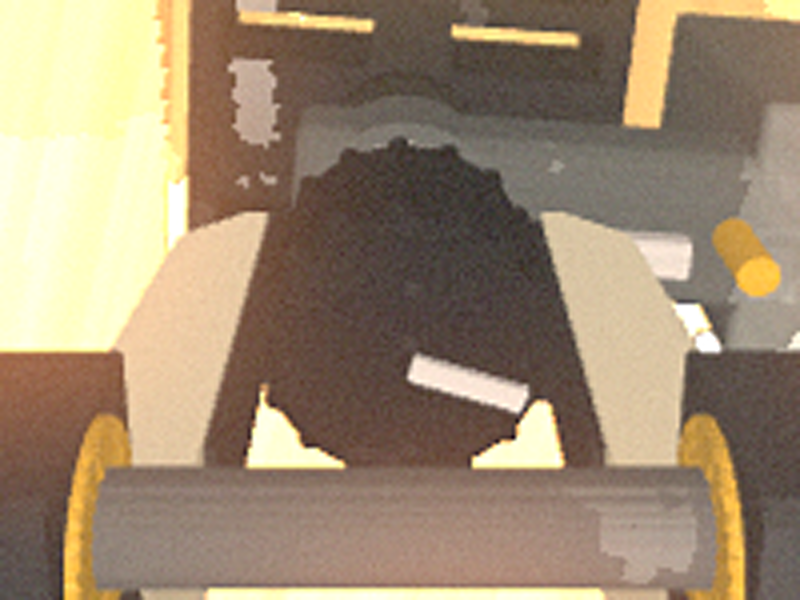

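The pointer tip at (690,262) now lines up with the pin at (755,258), so the screw is about home. The knob line, (412,368) to (528,400), leads clockwise.

Run:
```python
from h import *
import pickle
o,w=pickle.load(open('w2.pkl','rb'))
g=lambda u,v,z:atz(w,151+u/4,175+v/4,z)[:2]
an=lambda d:np.degrees(np.arctan2(d[1],d[0]))
k=np.array([.5767,-.2595])
L0,L1=g(412,368,.136),g(528,400,.136);print('line',an(L1-L0),an(L1-k),L0,L1)
for X in(g(690,262,.0985),g(760,276,.101)):print(X,an(X-k),np.hypot(*(X-k)))
o,w=pickle.load(open('w1.pkl','rb'))
h=lambda u,v:atz(w,210+u/8,160+(v+100)/8,.136)[:2]
print('line start',an(h(470,286)-h(332,252)))
```

```text
line -1.453045330947001 -5.687508337600267 [ 0.57828661 -0.26087456] [ 0.59467603 -0.26129029]
[ 0.62343751 -0.25051006] 10.887844829757721 0.047594268263400144
[ 0.63433213 -0.24879732] 10.520367278688951 0.058617489727804
line start 61.225634912497206
```

The screw is home, and the slip is about 13° so far. The knob isn't slipping in the grip, so I'll turn 16° more.

Request:
carry_out(rows=[[[0,0,4],[0,0,0],0.03],[[0,0,4],[0,0,0],0.03],[[0,0,4],[0,0,0],0.03],[[0,0,4],[0,0,0],0.03],[[0,0,0],[0,0,0],0.03]])

```text
time: 6.88
ee_pos: [0.5768, -0.259, 0.1217]
orientation: [2.223, 2.217, -0.0]
contact_force: [-1.8, -1.5, 6.4]
finger_gap: 0.422
grasp_force: 30.0
```

```bash
python3 s.py;python3 - <<'E'
from h import *
import pickle
o,w=wsnap('w3');pickle.dump((o,w),open('w3.pkl','wb'))
x0,y0=151,175
im=cv2.imread('pics/w3.png')[y0:y0+150,x0:x0+200]
cv2.imwrite('pics/w3c.png',cv2.resize(cv2.convertScaleAbs(im,alpha=1.7,beta=20),(800,600),interpolation=cv2.INTER_CUBIC))
E
```

```text
[-0.21233432  0.51997867 -0.13387102] [-1.80570611 -1.45050854  6.38726036] 0.42246230333914514 30.001603537202755 yaw -0.16091298197789278 [ 0.57676718 -0.25897033  0.12170486] -0.4997124358829095
```

View pics/w3c.png

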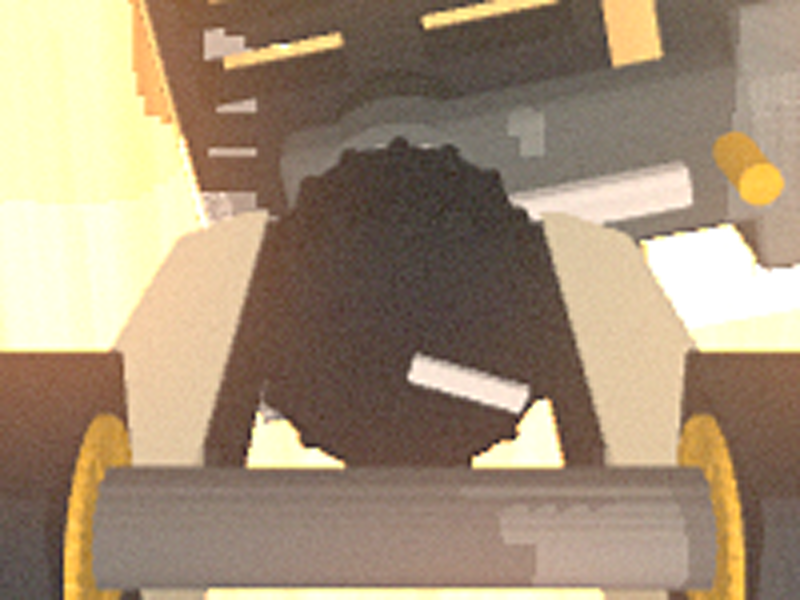

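The line hasn't moved relative to the jaws and the pointer still lines up with the pin. Slip is about 29°, one click and mid-window. I'll release and lift.

Request:
carry_out(rows=[[[0,0,0],[0,0,0],0.093],[[0,0,0],[0,0,0],0.093],[[0,0,0],[0,0,0],0.093],[[0,0,0],[0,0,0],0.093],[[0,0,0],[0,0,0],0.093]])

```text
time: 7.55
ee_pos: [0.5765, -0.2582, 0.1206]
orientation: [-2.223, -2.22, 0.0]
contact_force: [0.7, 0.1, 0.2]
finger_gap: 0.913
grasp_force: 0.0
```

Request:
carry_out(rows=[[[0,0,0],[0,0,-0.02],0.093],[[0,0,0],[0,0,-0.03],0.093],[[0,0,0],[0,0,-0.04],0.093],[[0,0,0],[0,0,-0.02],0.093],[[0,0,0],[0,0,0],0.093]])

```text
time: 8.18
ee_pos: [0.5776, -0.2589, 0.2334]
orientation: [2.22, 2.217, 0.002]
contact_force: [-0.5, -1.1, -0.5]
finger_gap: 0.996
grasp_force: 0.0
```

Run:
```python
from h import *
import pickle
o,w=wsnap('w4');pickle.dump((o,w),open('w4.pkl','wb'))
im=cv2.imread('pics/w4.png')[160:260,210:310]
cv2.imwrite('pics/w4c.png',cv2.resize(cv2.convertScaleAbs(im,alpha=1.7,beta=20),(800,800),interpolation=cv2.INTER_CUBIC)[100:700])
```

```text
(no output)
```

View pics/w4c.png

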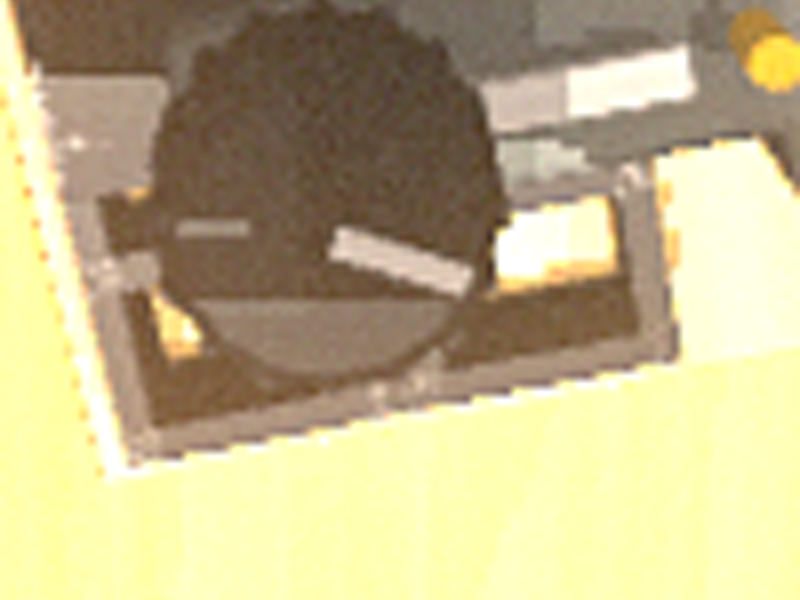

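After release the pointer, with its tip at (690,75), aims at the pin at (765,50). The knob line, (335,243) to (470,285), leads it by about 28°, which is one click.

```bash
python3 -c "
from station import job
print(job.job_done())"
```

```text
the job is handed in; nothing more can be done
None
```

I tightened the divider's clamp until the screw was home and the knob had slipped one click (about 28° by camera), then let go. I left the pine-block clamp alone and handed the job in at about 8 s on the robot's clock; no verdict was returned.

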